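# Close a jar rack's keeper bar and lock it with the quick-release pin

## Robot

A 7-joint arm with a two-finger parallel gripper is mounted at the origin on a cart in front of the work surface, level with it; the furniture and walls round the work are solid. World frame = base frame: x ahead of the robot, y to its left, z up, the work surface at z = 0. Lengths are in m, angles in rad, forces in N, time in s.
With the tool pointing down it reaches from about 0.35 to 0.9 m from the base axis. Payload 8.1 kg.
Tool frame: the origin (TCP) lies at the very end of the fingers, on their centre line; the grasp point (between the pads) lies 19 mm behind it (grasp_offset is the distance from the TCP to the grasp point, in m); z points along the fingers, y is the line along which they close (so a half turn about z gives the same grasp; the last joint's range is limited). The gripper opens to 92 mm and grips with 3 to 60 N. Pads are 19 mm wide; open, the fingers measure 130 mm over their backs; the gripper's body (75 mm by 190 mm) begins 47 mm behind the grasp point.
Start: joints at [-1.445, 0.434, 0.025, 1.573, -0.012, 1.134, -0.075], TCP at [0.142, 0.609, 0.227] pointing down, gripper open.
Joint ranges: [-2.62, 2.62], [-0.44, 2.09], [-1.27, 1.32], [0.08, 2.57], [-1.32, 4.46], [0.12, 2], [-2.74, 2.74]. Speed limits (rad/s): [2.22, 2.22, 3.01, 3.01, 3.14, 3.14, 3.14].

## Interface

Orientations are given as a rotation vector (axis times angle).
In Python, from cell import observe, get_image, camera_params, sign_off, silhouettes, grasp_offset gives the robot as it stands. The module is installed in compiled form; this text tells all that it offers.
- The arm moves only by the tool jog_arm, never from a script. Its argument "motion" is a list that holds one entry, the list of rows, each a list of 7 numbers: the shift along the tool's x, y, z in m, then the turn, a rotation vector about the tool's x, y, z in rad, then the closure, from -1 (fully open) to 1 (shut), so that 0 is half open. In form: [[[dx, dy, dz, wx, wy, wz, hand], ...]]. A call has 1 to 10 rows; each row is the pose to reach, as a shift and turn from the pose commanded when the call began, along the tool's axes at that moment; what a row does not reach only later rows make up. A row lasts 1/12 s, in which the tool goes at most 41.7 mm and 7.16 degrees, less where a joint would pass 70% of its speed; a pose out of reach is approached as far as the arm can. A call with a gripper value outside its range is refused whole. The fingers move at their own pace and stop on an object; "force" is the grip in N (left out, the last holds). Time passes only in rows, so rows that repeat a pose let the fingers close. It gives the time, the measured TCP pose, the force, the opening and the grip force at its end, in the units of the state.
- observe(): the state, without advancing time (a new reading comes with each control period).
- get_image(name): name is "side" or "top" or "wrist"; returns the picture (480x640x3 uint8, red, green, blue); there is no depth.
- camera_params(name): a dict with "vertical_fov" (degrees; the focal length in pixels is half the picture's height over the tangent of half this angle, whatever the lens; pixels are square), "cx", "cy" (the principal point, pixels), "T" (4x4, takes a point from camera to world coordinates). Camera axes: x right, y down, z forward; pixel columns grow to the right and rows downward; lengths in m; the calibration is good to about 2 mm. A picture is of the moment at which its call begins: read the wrist's pose just before it. camera_params takes no time and is no camera call; for the wrist camera it gives the pose at the moment of the call.
- sign_off(): hands the job in; it is judged then, once.
Trained networks look in the newest picture that a camera, given by its name, has taken for a name from the list of things; names that differ only in an ending like _2 or _b are one class to them, and where a whole thing is asked for, a point or a joint stands for the part that bears it (a point fixed in the world has none). Each returns a list of dicts, best first, with "p" (0 to 1); they miss things now and then, are a little off and sometimes report something else, mostly with a low value. They report only what shows in the picture. A call takes as long as a camera call.
- silhouettes(query, camera): "mask" (480x640 bool, what is visible of it) and "pixel" ([column, row] in pixels, amid what is visible of it).
The state is a dict: "clock": time; "joints": joint angles; "dq": joint speeds; "joint_efforts": joint torques, N m; "position": TCP position; "ee_rot": TCP orientation; "force": force on the tool from outside, world axes, zero at the start; "ft_torque": the same for the moment, N m; "width": opening from 0.0 (shut) to 1.0 (fully open); "gripper_force": force on a finger pad.
Only numpy, scipy, OpenCV 4.12 (cv2) and the standard library are available. Lean on these libraries where they do the work, as an engineer would, in place of code of your own. Each camera call takes 0.05 s, during which the arm holds its last target. There are 200 camera calls.

## Task

Make the jar rack ready for the shaker: swing its keeper bar over the three jars until it stops in the fork, then take the longer of the two quick-release pins from the pin block, set it upright in the hole on top of the fork, and push it fully home by its button, through the bar and both fork plates. Let go, so that the button springs back and the balls lock the pin under the fork. Feel your way and never force the pin (about 30 N is too much), and leave the jars and the short pin standing where they are.

Things in the scene. Friction and masses are not known exactly. Their poses are not given: they have to be found in the camera images.
- rack: Aluminium jar rack, fixed on the table. Sizes in mm. Origin: table level, centre of its base plate (90 along x, 262 along y, top 16 high); z up; at yaw 0 x points away from the robot. Three jars stand in a white insert along y. Pivot post at y = +92.5, C-shaped fork at y = -100: open towards -x, upright web and column behind its plates (x = +18 to +43, up to 108 high).
- fork_hole (a point): Nominal centre of the fork's 17.4 vertical hole, on top of its upper plate, 97 above the table. The fork is clamped to its column by hand: hole and plates really stand up to 4 higher or lower and up to 9 to either side along the rack's y; this is not measured, so feel for it. Two level plates, 36 x 36, 10 thick (nominal height 57 to 67, 87 to 97), free space below.
- keeper_bar (a joint): Angle of the steel keeper bar on its pivot post, rad. 0: closed, over the jars and between the fork plates, holes in line. Grows as it swings level out to the -x side of the rack; starts at 0.33 to 0.57. Stiff pivot (0.25 N m), stays where left; stop 0.004 past closed. Bar 30 wide, height 72 to 82.
- bar_knob (a point): Top centre of the black grip knob on the bar's free end: up to 19 across, rising 30 from the bar's top face (82 to 112 above the table), 237.5 from the pivot axis, 45 beyond the pin hole. It can be pushed, or grasped from above.
- bar_hole (a point): Centre of the bar's pin slot (18 wide, 38 along the bar), on the bar's top face, 192.5 from the pivot axis; straight under the fork's nominal hole when the bar is closed.
- long_pin: Long quick-release (ball-lock) pin, 0.17 kg. Origin: centre of the handle's underside; z runs up the pin to the button. Black grooved handle 28 across, 28 high, with a 32 flange at its foot; steel shank 16 across along -z. Starts upright in the pin block, standing on its balls, origin 51 above the block's top. Set in the fork's hole it stands alone likewise, origin 51 above the upper plate.
- pin_nose (a point): Tip of the long pin's nose, 58.3 below its origin; 10 across, tapering out to the 16 shank over 6. Four steel balls, centres 11 above the tip, stand out to 21 across, too wide for the holes, and draw in only as the button is pressed fully. Pin home: origin 3.3 or less (3.0: washer solid) above the fork's upper plate; the balls are then below the lower plate and spring out. Locked, the origin is about 4 above it.
- pin_washer_face (a point): Underside of the black sprung washer (25 across) under the long pin's handle, 5 below the pin's origin when free. Landing on the fork it yields up to 2 (3 N at first, 6 N at the end, then solid); it must yield 1.7 before the balls are through, and keeps the locked pin from rattling.
- button_top (a point): Top centre of the long pin's round steel button, 16 across; when out it stands 7 above the handle, 35 above the pin's origin.
- pin_button (a joint): Travel of that button, m: 0 out, 0.005 fully in. 2 N starts it, 5.6 N presses it fully; springs out when let go, but stays in while the balls are inside the holes. Driving the pin home by its button takes 8 to 15 N in all.
- short_pin: Short quick-release pin beside it in the block: same handle and origin, but its balls are 27.3 below the origin, so it stands 20 lower. To be left.
- pin_block: Grey plastic pin block, 60 x 130 x 34 high, fixed. Origin: centre of its underside; the pins stand in holes at y = +35 and y = -35 (either pin in either hole).
- jar_0: Screw-top sample jar, 40 across, 52 high, in the rack at y = -46; origin at its underside, 16 above the table. The closed bar passes 4 above the lids.
- jar_1: Same jar, at y = 0.
- jar_2: Same jar, at y = +46.

How it is judged:
By the outcome, as a careful person would: the job done as asked, in the order asked, and still so for the second after the job is handed in, with the robot touching nothing.
It also fails if it takes over 64 s, if anything falls off the work surface, if the arm or the gripper's body presses on something with over 40 N, if the wrist force passes 120 N, or if a joint passes its speed limit or range.

## Working session

There is one attempt and no reset: what is moved stays moved. The work goes in short steps, Python scripts to look and compute and a tool call to move; the robot and the scene stay as the last step left them, time stands still between calls to the robot, and variables do not carry over. Pictures are saved under pics/ and viewed, at most 10 in all, crops included, and the job is handed in when it is done.

Besides the shell and the picture viewer there is one more tool, called after "Request:" by a JSON object that holds its "name" and its "arguments", one argument or row to a line. jog_arm: Moves the arm, as the interface text tells. Its arguments: {"type":"object","properties":{"motion":{"type":"array"},"force":{"type":"number"}},"required":["motion"]}

```bash
mkdir -p pics; ls; cat > h.py <<'E'
import numpy as np, cv2
from cell import *
from scipy.spatial.transform import Rotation as R
def ray(cam,px):
    c=camera_params(cam);T=np.array(c['T']);f=240/np.tan(np.radians(c['vertical_fov'])/2)
    d=T[:3,:3]@np.array([(px[0]-c['cx'])/f,(px[1]-c['cy'])/f,1]);return T[:3,3],d
def atz(cam,px,z):
    o,d=ray(cam,px);return (o+d*(z-o[2])/d[2])
def proj(cam,P):
    c=camera_params(cam);T=np.array(c['T']);f=240/np.tan(np.radians(c['vertical_fov'])/2)
    p=T[:3,:3].T@(np.array(P)-T[:3,3]);return p[:2]/p[2]*f+[c['cx'],c['cy']]
def tri(rs):
    A=0;b=0
    for o,d in rs:
        d=d/np.linalg.norm(d);M=np.eye(3)-np.outer(d,d);A=A+M;b=b+M@o
    return np.linalg.solve(A,b)
def save(cam,name,crop=None):
    im=get_image(cam)
    cv2.imwrite('pics/'+name,cv2.cvtColor(im,cv2.COLOR_RGB2BGR));return im
def st():
    s=observe();print('t',round(s['clock'],2),'p',np.round(s['position'],4),'rv',np.round(s['ee_rot'],3),'F',np.round(s['force'],1),'M',np.round(s['ft_torque'],2),'w',round(s['width'],3),'g',round(s['gripper_force'],1));return s
E
python3 - <<'E'
from h import *
s=st();print(R.from_rotvec(s['ee_rot']).as_matrix().round(3),grasp_offset)
a=save('top','top0.png');b=save('side','side0.png')
cv2.imwrite('pics/both.png',cv2.cvtColor(cv2.resize(np.hstack([a,b]),(800,300)),cv2.COLOR_RGB2BGR))
for cam in ('top','side'):
    print(cam,np.array(camera_params(cam)['T']).round(3).tolist(),camera_params(cam)['vertical_fov'])
    for q in ['rack','fork_hole','keeper_bar','bar_knob','long_pin','short_pin','button_top','pin_block','jar_0']:
        for r in silhouettes(q,cam)[:3]:
            print(q,round(r['p'],2),np.round(r['pixel'],1),r['mask'].sum())
E
```

```text
pics
t 0.0 p [0.1417 0.6082 0.2259] rv [-3.590e-01 -3.121e+00  3.000e-03] F [-0.1  0.4  1. ] M [ 0.02 -0.05 -0.02] w 0.999 g 0.0
[[-0.974  0.227 -0.   ]
 [ 0.227  0.974 -0.002]
 [-0.    -0.002 -1.   ]] 0.0188
top [[0.007, -0.995, 0.099, 0.423], [-1.0, -0.008, -0.013, -0.113], [0.014, -0.098, -0.995, 1.067], [0.0, 0.0, 0.0, 1.0]] 46.83699732173974
rack 0.93 [260.7 189.2] 6139
fork_hole 0.81 [262.3 191.4] 6154
bar_knob 0.74 [243.7 201.7] 2350
long_pin 0.77 [421.8 255.5] 300
long_pin 0.21 [432.4 252.3] 1674
short_pin 0.85 [454.7 245.3] 308
button_top 0.31 [221.  171.7] 232
pin_block 0.62 [433.1 253.8] 1694
jar_0 0.8 [248.5 180.1] 398
jar_0 0.75 [269.  181.8] 435
jar_0 0.6 [222.2 170.1] 223
side [[-0.959, -0.152, 0.241, 0.306], [-0.284, 0.475, -0.833, 0.655], [0.012, -0.867, -0.498, 0.559], [0.0, 0.0, 0.0, 1.0]] 49.59418400591824
rack 0.7 [258.7 296.1] 6717
fork_hole 0.63 [257.9 297.2] 7220
keeper_bar 0.58 [279.5 277.3] 2211
bar_knob 0.81 [282.2 277.6] 2404
long_pin 0.71 [375.  198.2] 404
short_pin 0.38 [264.  267.3] 243
button_top 0.63 [377.2 188.2] 34
pin_block 0.72 [369.9 225.1] 1014
pin_block 0.18 [378.8 188.2] 43
jar_0 0.71 [234.4 315.6] 278
jar_0 0.63 [263.8 266.8] 290
jar_0 0.46 [245.3 281.8] 132
```

View pics/top0.png

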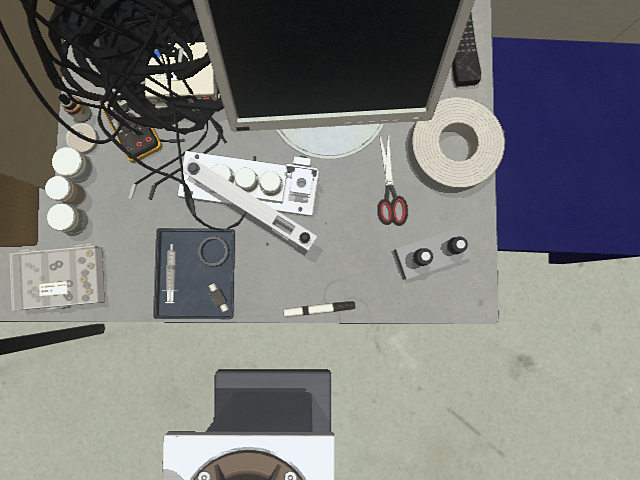

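View pics/side0.png

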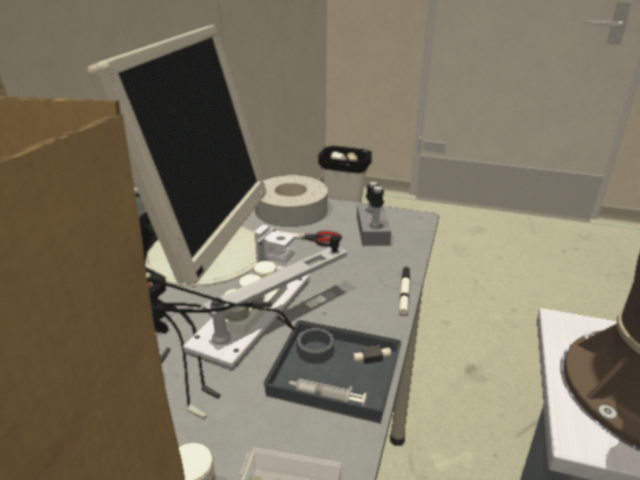

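```bash
python3 - <<'E'
from h import *
im=cv2.imread('pics/top0.png')[140:290,170:485]
cv2.imwrite('pics/c1.png',cv2.resize(im,None,fx=2.5,fy=2.5,interpolation=cv2.INTER_CUBIC))
for n,px,z in [('pivot',(193.5,168),.085),('jar2',(222.5,176),.068),('jar1',(245.5,179),.068),('jar0',(270,183),.068),('hole',(302,184),.097),('knob',(305,238),.112),('pinA',(422,257),.12),('pinA',(422,257),.10),('pinB',(459,244),.10),('pinB',(459,244),.12)]:
    print(n,z,atz('top',px,z).round(4))
# pins from side
for q in ['long_pin','button_top','short_pin']:
    for r in silhouettes(q,'side'): print(q,round(r['p'],2),r['pixel'])
E
```

```text
pivot 0.085 [0.6383 0.0962 0.085 ]
jar2 0.068 [0.6277 0.0466 0.068 ]
jar1 0.068 [0.6225 0.0045 0.068 ]
jar0 0.068 [ 0.6155 -0.0403  0.068 ]
hole 0.097 [ 0.6087 -0.0992  0.097 ]
knob 0.112 [ 0.5111 -0.1055  0.112 ]
pinA 0.12 [ 0.4792 -0.3066  0.12  ]
pinA 0.1 [ 0.4804 -0.3107  0.1   ]
pinB 0.1 [ 0.5038 -0.3762  0.1   ]
pinB 0.12 [ 0.5021 -0.3707  0.12  ]
long_pin 0.71 [375.0, 198.2]
button_top 0.63 [377.2, 188.2]
short_pin 0.38 [264.0, 267.3]
```

View pics/c1.png

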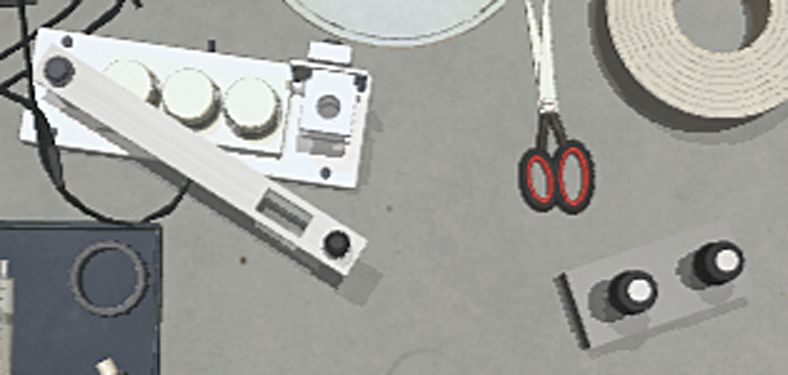

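The crop shows the hole at top-image (301,182), the pivot at (194,168) and the knob at (305,237). The pins are at (423,257), call it A, and (458,244), call it B.

```bash
python3 - <<'E'
from h import *
print('mon low right',tri([ray('top',(424,120)),ray('side',(266,188))]).round(3))
print('mon low left',tri([ray('top',(238,130)),ray('side',(195,282))]).round(3))
for n,px,z in [('A',(425.2,256),.12),('A',(425.2,256),.1),('B',(460.8,244.8),.12),('B',(460.8,244.8),.1)]:
    P=atz('top',px,z);print(n,z,P.round(4),proj('side',P).round(1))
K=atz('top',(304.8,237.2),.112);print('knob',K.round(4),proj('side',K).round(1))
H=atz('top',(301.2,182.4),.097);print('hole',H.round(4),proj('side',H))
im=cv2.imread('pics/side0.png')
a=cv2.resize(im[170:260,330:420],(540,540),interpolation=cv2.INTER_CUBIC)
cv2.imwrite('pics/c2.png',a)
E
```

```text
mon low right [ 0.733 -0.322  0.079]
mon low left [0.72  0.023 0.055]
A 0.12 [ 0.481  -0.3121  0.12  ] [377.5 187.5]
A 0.1 [ 0.4822 -0.3163  0.1   ] [376.8 195.4]
B 0.12 [ 0.5007 -0.3738  0.12  ] [374.4 175.1]
B 0.1 [ 0.5024 -0.3793  0.1   ] [373.7 182.6]
knob [ 0.5124 -0.1051  0.112 ] [335.2 236. ]
hole [ 0.6116 -0.0977  0.097 ] [280.74294517 236.85643214]
```

View pics/c2.png

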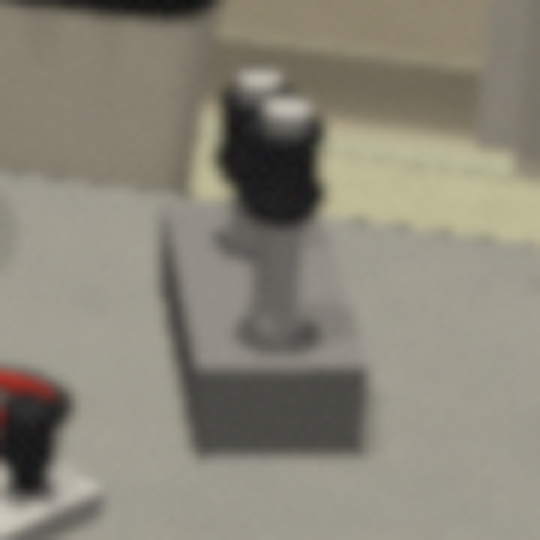

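Request:
{"name": "jog_arm", "arguments": {
  "motion": [
    [[-0.5215, -0.6117, 0, 0, 0, 1.9, 0], [-0.5215, -0.6117, 0, 0, 0, 1.9, 0], [-0.5215, -0.6117, 0, 0, 0, 1.9, 0], [-0.5215, -0.6117, 0, 0, 0, 1.9, 0], [-0.5215, -0.6117, 0, 0, 0, 1.9, 0], [-0.5215, -0.6117, 0, 0, 0, 1.9, 0], [-0.5215, -0.6117, 0, 0, 0, 1.9, 0], [-0.5215, -0.6117, 0, 0, 0, 1.9, 0], [-0.5215, -0.6117, 0, 0, 0, 1.9, 0], [-0.5215, -0.6117, 0, 0, 0, 1.9, 0]]
  ]
}}

```text
clock: 1.98
position: [0.3336, 0.2368, 0.227]
ee_rot: [-2.124, -2.315, -0.002]
force: [0.2, 0.5, 0.5]
width: 0.503
gripper_force: 0.0
```

Pin A, the near one, stands 20 mm higher, so it's the long pin. It sits at (0.481, −0.312).

Request:
{"name": "jog_arm", "arguments": {
  "motion": [
    [[-0.356, 0.149, 0, 0, 0, 0.645, 0], [-0.356, 0.149, 0, 0, 0, 0.645, 0], [-0.356, 0.149, 0, 0, 0, 0.645, 0], [-0.356, 0.149, 0, 0, 0, 0.645, 0], [-0.356, 0.149, 0, 0, 0, 0.645, 0], [-0.356, 0.149, 0, 0, 0, 0.645, 0], [-0.356, 0.149, 0, 0, 0, 0.645, 0], [-0.356, 0.149, 0, 0, 0, 0.645, 0], [-0.356, 0.149, 0, 0, 0, 0.645, 0], [-0.356, 0.149, 0, 0, 0, 0.645, 0]]
  ]
}}

```text
clock: 2.82
position: [0.5161, -0.1089, 0.2274]
ee_rot: [2.744, 1.521, 0.001]
force: [-0.7, -0.9, -0.3]
width: 0.5
gripper_force: 0.0
```

```bash
python3 - <<'E'
from h import *
s=st();print(R.from_rotvec(s['ee_rot']).as_matrix().round(3),np.round(s['joints'],2))
im=save('wrist','w1.png')
c=camera_params('wrist');print(np.array(c['T']).round(3).tolist(),c['vertical_fov'])
for q in ['bar_knob','fork_hole','jar_0']:
    for r in silhouettes(q,'wrist')[:3]: print(q,round(r['p'],2),np.round(r['pixel'],1),r['mask'].sum())
print(proj('wrist',[.5124,-.1051,.112]),proj('wrist',[.6116,-.0977,.097]))
E
```

```text
t 2.82 p [ 0.5161 -0.1089  0.2274] rv [2.744e+00 1.521e+00 1.000e-03] F [-0.7 -0.9 -0.3] M [-0.11  0.12  0.01] w 0.5 g 0.0
[[ 0.53   0.848  0.003]
 [ 0.848 -0.53  -0.004]
 [-0.002  0.004 -1.   ]] [-0.47  0.32  0.76  1.86 -0.25  1.06 -0.18]
[[0.848, -0.509, -0.15, 0.555], [-0.53, -0.812, -0.245, -0.043], [0.003, 0.287, -0.958, 0.384], [0.0, 0.0, 0.0, 1.0]] 60.813103287650335
bar_knob 0.6 [304.4 103. ] 8686
fork_hole 0.69 [359.  106.3] 23894
jar_0 0.96 [355.9  19.1] 1753
jar_0 0.94 [382.1  64.9] 2798
[319.16966524 235.19341526] [436.60992809 147.46435178]
```

View pics/w1.png

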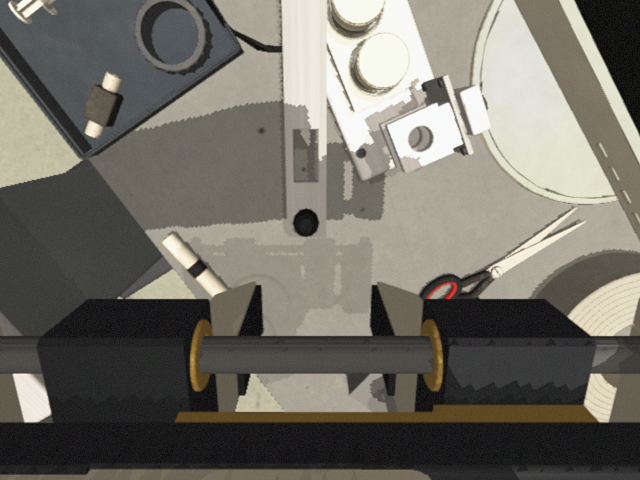

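```bash
python3 - <<'E'
from h import *
s=st();im=save('wrist','w2.png')
print(cv2.absdiff(im,cv2.cvtColor(cv2.imread('pics/w1.png'),cv2.COLOR_BGR2RGB)).mean())
g=cv2.cvtColor(im,cv2.COLOR_RGB2GRAY)
m=(g[180:280,270:360]<45).astype(np.uint8);n,l,ss,c=cv2.connectedComponentsWithStats(m);k=1+np.argmax(ss[1:,4]);print('knob',c[k]+[270,180],ss[k])
kn=c[k]+[270,180];K=atz('wrist',kn,.112);print(K.round(4))
for r in silhouettes('jar_0','wrist')[:2]:print(r['pixel'],atz('wrist',r['pixel'],.066).round(4))
print('jar0 pred',proj('wrist',[.6155,-.0403,.068]))
print('old px', atz('wrist',(306,222),.112),atz('wrist',(421,137),.097)); st()
E
```

```text
t 3.02 p [ 0.5138 -0.1017  0.2265] rv [-2.743e+00 -1.530e+00  1.000e-03] F [ 0.1  0.2 -0.2] M [-0.1   0.15  0.03] w 0.498 g 0.0
14.013549262152777
knob [314.38431373 229.42352941] [ 33  36  24  27 510]
[ 0.5117 -0.099   0.112 ]
[367.3, 21.7] [0.6156 0.     0.066 ]
[392.3, 70.8] [ 0.6152 -0.0373  0.066 ]
jar0 pred [395.11382742  74.03445904]
old px [ 0.5095679  -0.09107159  0.112     ] [ 0.6056833  -0.08436286  0.097     ]
t 3.12 p [ 0.5137 -0.1005  0.2266] rv [-2.741 -1.533 -0.   ] F [-0.4 -0.  -0.3] M [-0.07  0.11  0.01] w 0.499 g 0.0
```

Request:
{"name": "jog_arm", "arguments": {
  "motion": [
    [[-0.002, 0, 0.04, 0, 0, 0, 0], [-0.002, 0, 0.08, 0, 0, 0, 0], [-0.002, 0, 0.11, 0, 0, 0, 0], [-0.002, 0, 0.13, 0, 0, 0, 0], [-0.002, 0, 0.1375, 0, 0, 0, 0], [-0.002, 0, 0.1375, 0, 0, 0, 0], [-0.002, 0, 0.1375, 0, 0, 0, 0.7], [-0.002, 0, 0.1375, 0, 0, 0, 0.7], [-0.002, 0, 0.1375, 0, 0, 0, 0.7], [-0.002, 0, 0.1375, 0, 0, 0, 0.7]]
  ],
  "force": 10
}}

```text
clock: 3.95
position: [0.5139, -0.1039, 0.0904]
ee_rot: [2.743, 1.531, 0.003]
force: [-0.0, -0.6, -0.6]
width: 0.259
gripper_force: 0.0
```

```bash
python3 - <<'E'
from h import *
s=st()
p=np.array(s['position']);piv=np.array([.637,.0962])
v=p[:2]-piv;print('len',np.hypot(*v),'ang',np.arctan2(-v[0],-v[1]))
m=R.from_rotvec(s['ee_rot']).as_matrix();print(m.round(3))
E
```

```text
t 3.95 p [ 0.5139 -0.1039  0.0904] rv [2.743 1.531 0.003] F [-0.  -0.6 -0.6] M [-0.15  0.11  0.  ] w 0.259 g 0.0
len 0.23488353205628476 ang 0.5515299288861572
[[ 0.525  0.851  0.002]
 [ 0.851 -0.525  0.   ]
 [ 0.001  0.002 -1.   ]]
```

Request:
{"name": "jog_arm", "arguments": {
  "motion": [
    [[0, 0, 0, 0, 0, 0, 0.9], [0, 0, 0, 0, 0, 0, 0.9], [0.0002, 0.0095, 0, 0, 0, -0.04, 0.9], [0.0008, 0.019, 0, 0, 0, -0.08, 0.9], [0.0017, 0.0284, 0, 0, 0, -0.12, 0.9], [0.003, 0.0378, 0, 0, 0, -0.16, 0.9], [0.0047, 0.0472, 0, 0, 0, -0.2, 0.9], [0.0068, 0.0565, 0, 0, 0, -0.24, 0.9], [0.0092, 0.0656, 0, 0, 0, -0.28, 0.9], [0.012, 0.0747, 0, 0, 0, -0.32, 0.9]]
  ],
  "force": 10
}}

```text
clock: 4.78
position: [0.5839, -0.1325, 0.0899]
ee_rot: [-2.462, -1.951, -0.002]
force: [-0.4, 2.7, 6.3]
width: 0.169
gripper_force: 10.0
```

```bash
python3 - <<'E'
from h import *
s=st()
p=np.array(s['position']);piv=np.array([.637,.0962])
v=p[:2]-piv;print('len',np.hypot(*v),'ang',np.arctan2(-v[0],-v[1]))
m=R.from_rotvec(s['ee_rot']).as_matrix();print(m.round(3))
E
```

```text
t 4.78 p [ 0.5839 -0.1325  0.0899] rv [-2.462e+00 -1.951e+00 -2.000e-03] F [-0.4  2.7  6.3] M [0.65 0.23 0.01] w 0.169 g 10.0
len 0.23480051661715207 ang 0.2281130393233427
[[ 0.229  0.973  0.001]
 [ 0.973 -0.229  0.001]
 [ 0.001  0.001 -1.   ]]
```

Request:
{"name": "jog_arm", "arguments": {
  "motion": [
    [[0, 0.0047, 0, 0, 0, -0.02, 0.9], [0.0002, 0.0095, 0, 0, 0, -0.04, 0.9], [0.0003, 0.012, 0, 0, 0, -0.05, 0.9], [0.0004, 0.0142, 0, 0, 0, -0.06, 0.9], [0.0005, 0.0155, 0, 0, 0, -0.065, 0.9], [0.0006, 0.0166, 0, 0, 0, -0.07, 0.9], [0.0007, 0.0178, 0, 0, 0, -0.075, 0.9], [0.0007, 0.0178, 0, 0, 0, -0.075, 0.9]]
  ]
}}

```text
clock: 5.45
position: [0.6011, -0.1358, 0.0899]
ee_rot: [2.389, 2.04, 0.002]
force: [0.4, 3.1, 5.7]
width: 0.171
gripper_force: 10.0
```

```bash
python3 - <<'E'
from h import *
s=st()
p=np.array(s['position']);piv=np.array([.637,.0962])
v=p[:2]-piv;print('len',np.hypot(*v),'ang',np.arctan2(-v[0],-v[1]))
E
```

```text
t 5.45 p [ 0.6011 -0.1358  0.0899] rv [2.389e+00 2.040e+00 2.000e-03] F [0.4 3.1 5.7] M [0.47 0.05 0.06] w 0.171 g 10.0
len 0.23476284167414596 ang 0.15335268745017971
```

Request:
{"name": "jog_arm", "arguments": {
  "motion": [
    [[0, 0.0012, 0, 0, 0, -0.005, 0.9], [0, 0.0024, 0, 0, 0, -0.01, 0.9], [0, 0.0036, 0, 0, 0, -0.015, 0.9], [0, 0.0048, 0, 0, 0, -0.02, 0.9], [0, 0.0048, 0, 0, 0, -0.02, 0.9]]
  ]
}}

```text
clock: 5.87
position: [0.6057, -0.1365, 0.0898]
ee_rot: [-2.369, -2.063, -0.002]
force: [-0.4, 2.3, 6.4]
width: 0.171
gripper_force: 10.0
```

Request:
{"name": "jog_arm", "arguments": {
  "motion": [
    [[0, 0.0012, 0, 0, 0, -0.005, 0.9], [0, 0.0024, 0, 0, 0, -0.01, 0.9], [0, 0.0036, 0, 0, 0, -0.015, 0.9], [0, 0.0036, 0, 0, 0, -0.015, 0.9]]
  ]
}}

```text
clock: 6.2
position: [0.6057, -0.1366, 0.0893]
ee_rot: [-2.35, -2.077, 0.004]
force: [-12.2, 5.0, 14.9]
width: 0.173
gripper_force: 10.0
```

Request:
{"name": "jog_arm", "arguments": {
  "motion": [
    [[0, -0.003, 0, 0, 0, 0.01, 0.9], [0, -0.0045, 0, 0, 0, 0.01, 0.9], [0, -0.0045, 0, 0, 0, 0.01, 0.9], [0, -0.0045, 0, 0, 0, 0.01, 0.3], [0, -0.0045, 0, 0, 0, 0.01, 0.3], [0, -0.0045, -0.04, 0, 0, 0.01, 0.3], [0, -0.0045, -0.08, 0, 0, 0.01, 0.3], [0, -0.0045, -0.11, 0, 0, 0.01, 0.3], [0, -0.0045, -0.13, 0, 0, 0.01, 0.3], [0, -0.0045, -0.13, 0, 0, 0.01, 0.3]]
  ]
}}

```text
clock: 7.03
position: [0.6065, -0.1388, 0.2239]
ee_rot: [2.361, 2.064, 0.007]
force: [0.3, 0.8, 0.3]
width: 0.351
gripper_force: 0.0
```

```bash
python3 - <<'E'
from h import *
import time
get_image('top');get_image('top');get_image('top')
s=st();im=save('wrist','w3.png')
c=camera_params('wrist');np.save('w3T.npy',np.array(c['T']));print(np.array(c['T']).round(3).tolist())
for r in silhouettes('jar_0','wrist')[:3]:print(r['p'],r['pixel'],atz('wrist',r['pixel'],.066).round(4))
st()
E
```

```text
t 7.18 p [ 0.6039 -0.1373  0.2185] rv [-2.364e+00 -2.068e+00  1.000e-03] F [-0.   0.1  0.2] M [-0.13  0.04  0.02] w 0.347 g 0.0
[[0.991, -0.126, -0.04, 0.612], [-0.132, -0.95, -0.282, -0.061], [-0.003, 0.285, -0.959, 0.375], [0.0, 0.0, 0.0, 1.0]]
0.83 [294.9, 16.1] [0.6057 0.0052 0.066 ]
0.48 [342.2, 82.8] [ 0.6327 -0.0413  0.066 ]
t 7.28 p [ 0.6035 -0.137   0.2178] rv [-2.363 -2.068  0.003] F [-0.4 -0.2 -1.3] M [-0.1  -0.01 -0.01] w 0.349 g 0.0
```

View pics/w3.png

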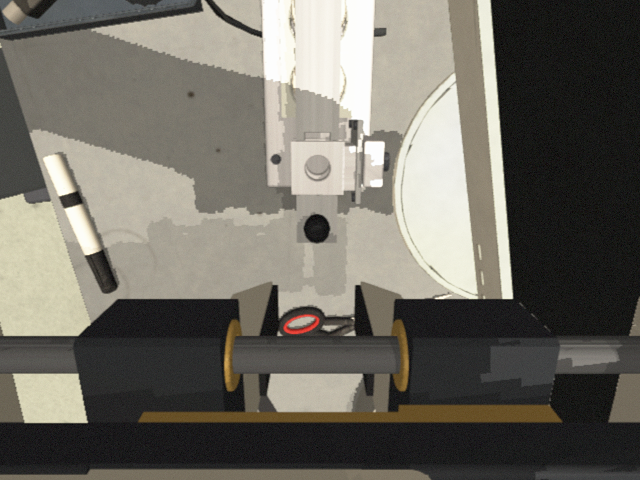

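```bash
python3 - <<'E'
from h import *
T=np.load('w3T.npy')
import h
h.camera_params=lambda c:{'T':T,'vertical_fov':60.8131,'cx':camera_params('wrist')['cx'],'cy':camera_params('wrist')['cy']} if c=='wrist0' else camera_params(c)
im=cv2.imread('pics/w3.png');g=cv2.cvtColor(im,cv2.COLOR_BGR2GRAY)
cv2.imwrite('pics/c3.png',cv2.resize(im[120:250,250:400],(750,650)[:2] if 0 else (690,598),interpolation=cv2.INTER_CUBIC))
m=(g[205:260,290:345]<45).astype(np.uint8);n,l,ss,c=cv2.connectedComponentsWithStats(m);k=1+np.argmax(ss[1:,4]);kn=c[k]+[290,205];print(kn,ss[k])
K=h.atz('wrist0',kn,.110);H=h.atz('wrist0',(317.5,167),.097);print('K',K.round(4),'H',H.round(4),H-K)
# top camera, knob and hole now
top=get_image('top');cv2.imwrite('pics/top2.png',cv2.cvtColor(top,cv2.COLOR_RGB2BGR))
for q in ['bar_knob']:
    pass
for q in ['long_pin','short_pin']:
    for r in silhouettes(q,'wrist')[:2]:print(q,r['p'],r['pixel'])
E
```

```text
[316.36871508 228.27560521] [ 14  10  26  28 537]
K [ 0.6023 -0.133   0.11  ] H [ 0.6082 -0.0941  0.097 ] [ 0.00591964  0.03888833 -0.013     ]
```

View pics/c3.png

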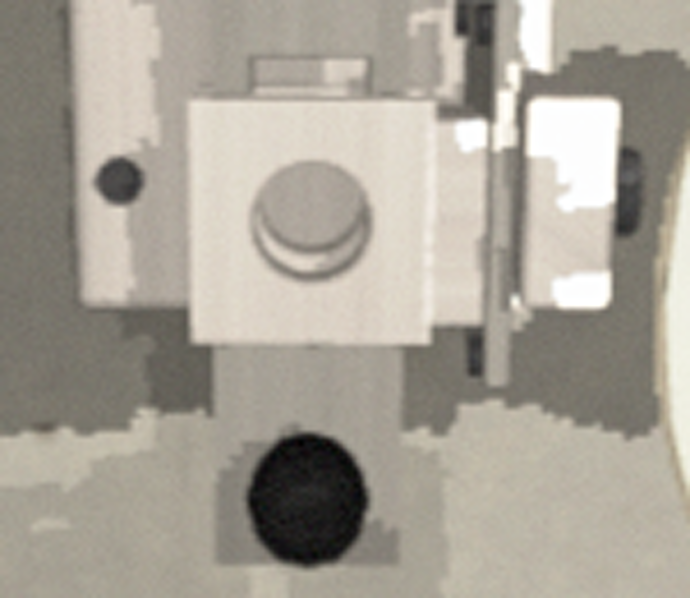

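Request:
{"name": "jog_arm", "arguments": {
  "motion": [
    [[-0.035, -0.018, -0.02, 0, 0, 0, -0.3], [-0.07, -0.036, -0.02, 0, 0, 0, -0.3], [-0.105, -0.054, -0.02, 0, 0, 0, -0.3], [-0.14, -0.072, -0.02, 0, 0, 0, -0.3], [-0.17, -0.088, -0.02, 0, 0, 0, -0.3], [-0.185, -0.096, -0.02, 0, 0, 0, -0.3], [-0.19, -0.0985, -0.02, 0, 0, 0, -0.3], [-0.19, -0.0985, -0.02, 0, 0, 0, -0.3], [-0.19, -0.0985, -0.02, 0, 0, 0, -0.3], [-0.19, -0.0985, -0.02, 0, 0, 0, -0.3]]
  ]
}}

```text
clock: 8.27
position: [0.4828, -0.3105, 0.2388]
ee_rot: [-2.361, -2.072, -0.001]
force: [-0.2, 0.7, -0.1]
width: 0.651
gripper_force: 0.0
```

```bash
python3 - <<'E'
from h import *
s=st();im=save('wrist','w4.png')
np.save('w4T.npy',np.array(camera_params('wrist')['T']))
for q in ['button_top','long_pin','short_pin']:
    for r in silhouettes(q,'wrist')[:3]:print(q,round(r['p'],2),np.round(r['pixel'],1),r['mask'].sum())
print(proj('wrist',[.481,-.312,.12]),proj('wrist',[.5024,-.379,.10]));st()
E
```

```text
t 8.27 p [ 0.4828 -0.3105  0.2388] rv [-2.361e+00 -2.072e+00 -1.000e-03] F [-0.2  0.7 -0.1] M [-0.12  0.07  0.02] w 0.651 g 0.0
button_top 0.75 [313.7 227.7] 412
button_top 0.68 [349.6 287.6] 1477
long_pin 0.87 [313.6 221.8] 1550
short_pin 0.8 [349.1 291.7] 1471
[317.11475703 230.76354162] [354.78056408 301.33326665]
t 8.47 p [ 0.4823 -0.3112  0.239 ] rv [-2.362 -2.071 -0.   ] F [0.5 0.7 0.4] M [-0.09  0.11  0.04] w 0.656 g 0.0
```

View pics/w4.png

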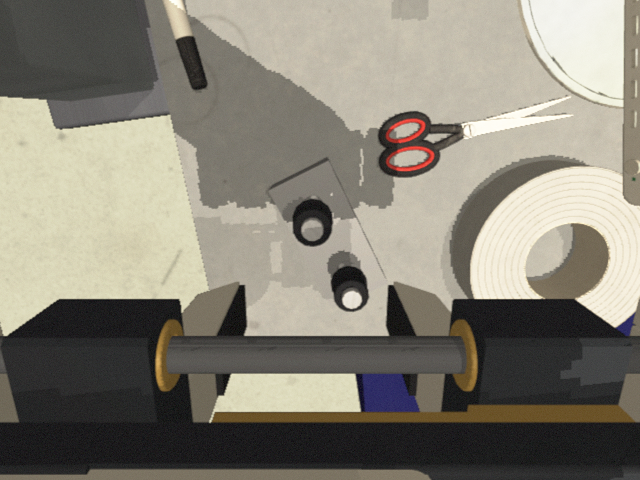

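Request:
{"name": "jog_arm", "arguments": {
  "motion": [
    [[-0.0005, -0.002, 0.04, 0, 0, 0, -0.3], [-0.0005, -0.002, 0.08, 0, 0, 0, -0.3], [-0.0005, -0.002, 0.115, 0, 0, 0, -0.3], [-0.0005, -0.002, 0.137, 0, 0, 0, -0.3], [-0.0005, -0.002, 0.147, 0, 0, 0, -0.3], [-0.0005, -0.002, 0.147, 0, 0, 0, -0.3], [-0.0005, -0.002, 0.147, 0, 0, 0, 0.2], [-0.0005, -0.002, 0.147, 0, 0, 0, 0.6], [-0.0005, -0.002, 0.147, 0, 0, 0, 0.6], [-0.0005, -0.002, 0.147, 0, 0, 0, 0.6]]
  ],
  "force": 20
}}

```text
clock: 9.3
position: [0.4803, -0.313, 0.0936]
ee_rot: [2.362, 2.068, 0.002]
force: [1.3, -1.1, 0.1]
width: 0.409
gripper_force: 0.0
```

Request:
{"name": "jog_arm", "arguments": {
  "motion": [
    [[0, 0, 0, 0, 0, 0, 0.6], [0, 0, 0, 0, 0, 0, 0.6], [0, 0, 0, 0, 0, 0, 0.6], [0, 0, 0, 0, 0, 0, 0.6]]
  ],
  "force": 20
}}

```text
clock: 9.63
position: [0.4798, -0.3129, 0.0928]
ee_rot: [2.363, 2.068, 0.001]
force: [0.3, 0.3, 5.4]
width: 0.301
gripper_force: 20.0
```

Request:
{"name": "jog_arm", "arguments": {
  "motion": [
    [[0, 0, -0.015, 0, 0, 0, 0.6], [0, 0, -0.05, 0, 0, 0, 0.6], [0, 0, -0.09, 0, 0, 0, 0.6], [0.03, 0.013, -0.115, 0, 0, 0, 0.6], [0.065, 0.028, -0.132, 0, 0, 0, 0.6], [0.1, 0.043, -0.132, 0, 0, 0, 0.6], [0.135, 0.058, -0.132, 0, 0, 0, 0.6], [0.17, 0.073, -0.132, 0, 0, 0, 0.6], [0.205, 0.089, -0.132, 0, 0, 0, 0.6], [0.225, 0.0975, -0.132, 0, 0, 0, 0.6]]
  ]
}}

```text
clock: 10.47
position: [0.6077, -0.0968, 0.2234]
ee_rot: [-2.358, -2.073, -0.002]
force: [0.0, 0.8, -2.5]
width: 0.3
gripper_force: 20.0
```

Request:
{"name": "jog_arm", "arguments": {
  "motion": [
    [[0.005, 0.002, 0, 0, 0, 0, 0.6], [0.007, 0.003, 0, 0, 0, 0, 0.6], [0.007, 0.003, 0, 0, 0, 0, 0.6], [0.007, 0.003, 0, 0, 0, 0, 0.6], [0.007, 0.003, 0, 0, 0, 0, 0.6]]
  ]
}}

```text
clock: 10.88
position: [0.609, -0.098, 0.2243]
ee_rot: [2.367, 2.065, -0.001]
force: [0.0, 0.3, -2.0]
width: 0.301
gripper_force: 20.0
```

```bash
python3 - <<'E'
from h import *
s=st();im=save('wrist','w5.png');st()
t=get_image('top')
a=cv2.resize(im[60:340,180:460],(560,560));b=cv2.resize(t[140:240,262:302+40],(240*2,600))[:560]
cv2.imwrite('pics/c5.png',cv2.cvtColor(a,cv2.COLOR_RGB2BGR))
print(np.array(camera_params('wrist')['T']).round(4).tolist(),proj('wrist',[.6082,-.0948,.097]),proj('wrist',s['position']+np.array([0,.0014,-.066])))
E
```

```text
t 10.88 p [ 0.609  -0.098   0.2243] rv [ 2.367e+00  2.065e+00 -1.000e-03] F [ 0.   0.3 -2. ] M [-0.14  0.03  0.01] w 0.301 g 20.0
t 10.93 p [ 0.6091 -0.0977  0.2244] rv [ 2.367  2.066 -0.   ] F [-0.3  0.4 -3. ] M [-0.15  0.04  0.02] w 0.296 g 20.0
[[0.991, -0.1283, -0.0392, 0.6179], [-0.1342, -0.9499, -0.2823, -0.0215], [-0.001, 0.285, -0.9585, 0.3817], [0.0, 0.0, 0.0, 1.0]] [316.72539913 223.01735765] [318.54145794 252.56931263]
```

View pics/c5.png

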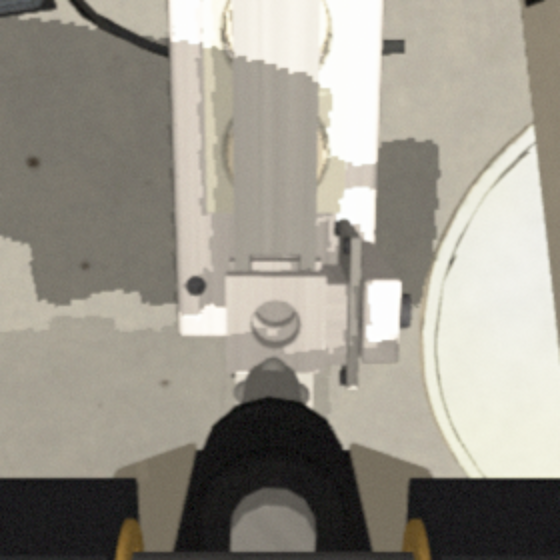

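```bash
python3 - <<'E'
from h import *
im=cv2.imread('pics/w5.png')
zt=.2244-.0078-.0583
print('H',atz('wrist',(317.5,222.5),.097).round(4))
print('tip rim',atz('wrist',(315.6,239.5),zt+.0005).round(4),'balls',atz('wrist',(316,255),zt+.011).round(4))
print('shank edge L/R at z+11..', atz('wrist',(180+248/2,60+385/2),zt+.006).round(4),atz('wrist',(180+296/2,60+385/2),zt+.006).round(4))
E
```

```text
H [ 0.6088 -0.0945  0.097 ]
tip rim [ 0.6084 -0.0884  0.1588] balls [ 0.6078 -0.0941  0.1693]
shank edge L/R at z+11.. [ 0.6011 -0.0934  0.1643] [ 0.6145 -0.0952  0.1643]
```

Request:
{"name": "jog_arm", "arguments": {
  "motion": [
    [[-0.0006, 0.0011, 0.02, 0, 0, 0, 0.6], [-0.0006, 0.0011, 0.04, 0, 0, 0, 0.6], [-0.0006, 0.0011, 0.05, 0, 0, 0, 0.6], [-0.0006, 0.0011, 0.055, 0, 0, 0, 0.6], [-0.0006, 0.0011, 0.055, 0, 0, 0, 0.6], [-0.0006, 0.0011, 0.055, 0, 0, 0, 0.6]]
  ]
}}

```text
clock: 11.48
position: [0.611, -0.0971, 0.1698]
ee_rot: [2.364, 2.068, 0.0]
force: [0.3, -0.5, -1.4]
width: 0.297
gripper_force: 20.0
```

Request:
{"name": "jog_arm", "arguments": {
  "motion": [
    [[0, 0, 0.0015, 0, 0, 0, 0.6], [0, 0, 0.003, 0, 0, 0, 0.6], [0, 0, 0.0045, 0, 0, 0, 0.6], [0, 0, 0.006, 0, 0, 0, 0.6], [0, 0, 0.006, 0, 0, 0, 0.6]]
  ]
}}

```text
clock: 11.9
position: [0.6107, -0.0966, 0.1631]
ee_rot: [-2.364, -2.069, 0.0]
force: [0.2, -0.3, -2.0]
width: 0.301
gripper_force: 20.0
```

Request:
{"name": "jog_arm", "arguments": {
  "motion": [
    [[0, 0, 0.001, 0, 0, 0, 0.6], [0, 0, 0.002, 0, 0, 0, 0.6], [0, 0, 0.003, 0, 0, 0, 0.6], [0, 0, 0.004, 0, 0, 0, 0.6], [0, 0, 0.004, 0, 0, 0, 0.6]]
  ]
}}

```text
clock: 12.32
position: [0.6107, -0.0967, 0.159]
ee_rot: [-2.364, -2.069, 0.0]
force: [0.6, 0.9, -1.8]
width: 0.299
gripper_force: 20.0
```

Request:
{"name": "jog_arm", "arguments": {
  "motion": [
    [[0, 0, 0.001, 0, 0, 0, 0.6], [0, 0, 0.002, 0, 0, 0, 0.6], [0, 0, 0.003, 0, 0, 0, 0.6], [0, 0, 0.003, 0, 0, 0, 0.6]]
  ]
}}

```text
clock: 12.65
position: [0.6107, -0.0967, 0.156]
ee_rot: [-2.364, -2.069, 0.0]
force: [-0.5, -0.3, -2.1]
width: 0.299
gripper_force: 20.0
```

Request:
{"name": "jog_arm", "arguments": {
  "motion": [
    [[0, 0, 0.0007, 0, 0, 0, 0.6], [0, 0, 0.0014, 0, 0, 0, 0.6], [0, 0, 0.002, 0, 0, 0, 0.6], [0, 0, 0.002, 0, 0, 0, 0.6]]
  ]
}}

```text
clock: 12.98
position: [0.611, -0.0969, 0.1545]
ee_rot: [2.364, 2.068, 0.001]
force: [-1.0, -0.5, 1.1]
width: 0.299
gripper_force: 20.0
```

```bash
python3 -c "
from h import *
st()"
```

```text
t 12.98 p [ 0.611  -0.0969  0.1545] rv [2.364e+00 2.068e+00 1.000e-03] F [-1.  -0.5  1.1] M [-0.1   0.3   0.01] w 0.299 g 20.0
```

Request:
{"name": "jog_arm", "arguments": {
  "motion": [
    [[0, 0, 0.0007, 0, 0, 0, 0.6], [0, 0, 0.0012, 0, 0, 0, 0.6], [0, 0, 0.0012, 0, 0, 0, 0.6]]
  ]
}}

```text
clock: 13.23
position: [0.6112, -0.097, 0.1542]
ee_rot: [2.364, 2.068, 0.002]
force: [-3.3, -0.3, 8.8]
width: 0.298
gripper_force: 20.0
```

```bash
python3 -c "
from h import *
st()"
```

```text
t 13.23 p [ 0.6112 -0.097   0.1542] rv [2.364e+00 2.068e+00 2.000e-03] F [-3.3 -0.3  8.8] M [ 0.    0.88 -0.  ] w 0.298 g 20.0
```

Request:
{"name": "jog_arm", "arguments": {
  "motion": [
    [[0, -0.0008, -0.0015, 0, 0, 0, 0.6], [0, -0.0008, -0.0015, 0, 0, 0, 0.6], [0, -0.0008, -0.0008, 0, 0, 0, 0.6], [0, -0.0008, 0, 0, 0, 0, 0.6], [0, -0.0008, 0, 0, 0, 0, 0.6]]
  ]
}}

```text
clock: 13.65
position: [0.6105, -0.097, 0.1541]
ee_rot: [2.364, 2.068, 0.002]
force: [-2.9, 0.2, 11.1]
width: 0.3
gripper_force: 20.0
```

```bash
python3 -c "
from h import *
st()"
```

```text
t 13.65 p [ 0.6105 -0.097   0.1541] rv [2.364e+00 2.068e+00 2.000e-03] F [-2.9  0.2 11.1] M [-0.04  0.92 -0.  ] w 0.3 g 20.0
```

Request:
{"name": "jog_arm", "arguments": {
  "motion": [
    [[0, 0.0003, -0.001, 0, 0, 0, 0.6], [0, 0.0003, -0.0012, 0, 0, 0, 0.6], [0, 0.0003, -0.0012, 0, 0, 0, 0.6], [0, 0.0003, -0.0012, 0, 0, 0, 0.2], [0, 0.0003, -0.0012, 0, 0, 0, 0.0], [0, 0.0003, -0.0012, 0, 0, 0, 0.0], [0, 0.0003, -0.0012, 0, 0, 0, 0.0]]
  ]
}}

```text
clock: 14.23
position: [0.6103, -0.0965, 0.154]
ee_rot: [-2.364, -2.069, 0.0]
force: [-0.0, 0.4, -1.2]
width: 0.49
gripper_force: 0.0
```

```bash
python3 -c "
from h import *
st()"
```

```text
t 14.23 p [ 0.6103 -0.0965  0.154 ] rv [-2.364 -2.069  0.   ] F [-0.   0.4 -1.2] M [-0.1   0.05 -0.02] w 0.49 g 0.0
```

Request:
{"name": "jog_arm", "arguments": {
  "motion": [
    [[0, 0, -0.01, 0, 0, 0, 0], [0, 0, -0.03, 0, 0, 0, 0], [0, 0, -0.055, 0, 0, 0, 0], [0, 0, -0.08, 0, 0, 0, 0], [0, 0, -0.1, 0, 0, 0, 0], [0, 0, -0.105, 0, 0, 0, 0.6], [0, 0, -0.105, 0, 0, 0, 1], [0, 0, -0.105, 0, 0, 0, 1], [0, 0, -0.105, 0, 0, 0, 1]]
  ]
}}

```text
clock: 14.98
position: [0.6097, -0.0963, 0.2581]
ee_rot: [-2.363, -2.068, 0.002]
force: [-0.1, 0.8, -1.1]
width: 0.258
gripper_force: 0.0
```

```bash
python3 - <<'E'
from h import *
s=st();im=save('wrist','w6.png')
p=np.array(s['position'])
print(proj('wrist',[p[0],p[1],.1817]),proj('wrist',[p[0],p[1],.1467]),proj('wrist',[p[0],p[1],.0957]))
for r in silhouettes('button_top','wrist')[:2]: print(r['p'],r['pixel'],r['mask'].sum(),atz('wrist',r['pixel'],.1817))
for r in silhouettes('long_pin','wrist')[:2]: print(r['p'],r['pixel'],r['mask'].sum())
cv2.imwrite('pics/c6.png',cv2.cvtColor(cv2.resize(im[100:340,180:460],None,fx=2,fy=2),cv2.COLOR_RGB2BGR))
st()
E
```

```text
t 14.98 p [ 0.6097 -0.0963  0.2581] rv [-2.363e+00 -2.068e+00  2.000e-03] F [-0.1  0.8 -1.1] M [-0.13  0.06  0.02] w 0.258 g 0.0
[319.43074628 248.38114647] [319.18421931 232.43839066] [318.91526274 215.04512588]
0.61 [316.2, 244.2] 542 [ 0.60816096 -0.0935472   0.1817    ]
0.22 [314.1, 233.3] 2207 [ 0.60781933 -0.08665263  0.1817    ]
0.93 [317.8, 235.2] 2221
t 15.13 p [ 0.6098 -0.0965  0.2581] rv [-2.363e+00 -2.068e+00  2.000e-03] F [-0.1  0.2 -0.3] M [-0.11  0.08 -0.03] w 0.126 g 0.0
```

View pics/c6.png

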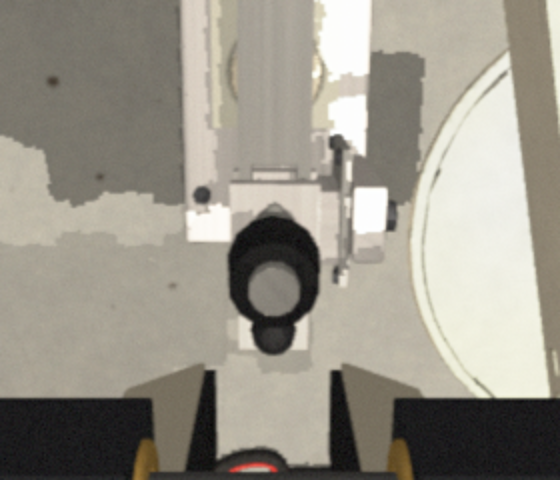

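Request:
{"name": "jog_arm", "arguments": {
  "motion": [
    [[0.0015, 0.0003, 0.01, 0, 0, 0, 1], [0.0015, 0.0003, 0.035, 0, 0, 0, 1], [0.0015, 0.0003, 0.055, 0, 0, 0, 1], [0.0015, 0.0003, 0.067, 0, 0, 0, 1], [0.0015, 0.0003, 0.071, 0, 0, 0, 1], [0.0015, 0.0003, 0.071, 0, 0, 0, 1]]
  ]
}}

```text
clock: 15.63
position: [0.6102, -0.0951, 0.1869]
ee_rot: [-2.363, -2.068, 0.003]
force: [0.3, 0.1, 0.5]
width: 0.009
gripper_force: 0.0
```

Request:
{"name": "jog_arm", "arguments": {
  "motion": [
    [[0, 0, 0.001, 0, 0, 0, 1], [0, 0, 0.002, 0, 0, 0, 1], [0, 0, 0.003, 0, 0, 0, 1], [0, 0, 0.004, 0, 0, 0, 1], [0, 0, 0.005, 0, 0, 0, 1], [0, 0, 0.006, 0, 0, 0, 1], [0, 0, 0.006, 0, 0, 0, 1]]
  ]
}}

```text
clock: 16.22
position: [0.6108, -0.0952, 0.1821]
ee_rot: [-2.364, -2.069, -0.0]
force: [-1.1, 0.7, 0.2]
width: 0.004
gripper_force: 0.0
```

```bash
python3 -c "
from h import *
st()"
```

```text
t 16.22 p [ 0.6108 -0.0952  0.1821] rv [-2.364 -2.069 -0.   ] F [-1.1  0.7  0.2] M [-0.09  0.07  0.03] w 0.004 g 0.0
```

Request:
{"name": "jog_arm", "arguments": {
  "motion": [
    [[0, 0, 0.0007, 0, 0, 0, 1], [0, 0, 0.0014, 0, 0, 0, 1], [0, 0, 0.0021, 0, 0, 0, 1], [0, 0, 0.0028, 0, 0, 0, 1], [0, 0, 0.0035, 0, 0, 0, 1], [0, 0, 0.004, 0, 0, 0, 1], [0, 0, 0.004, 0, 0, 0, 1]]
  ]
}}

```text
clock: 16.8
position: [0.6112, -0.0954, 0.1786]
ee_rot: [2.364, 2.068, 0.001]
force: [0.3, -0.8, 4.9]
width: 0.005
gripper_force: 2.6
```

```bash
python3 -c "
from h import *
st()"
```

```text
t 16.8 p [ 0.6112 -0.0954  0.1786] rv [2.364e+00 2.068e+00 1.000e-03] F [ 0.3 -0.8  4.9] M [-0.17  0.06  0.01] w 0.005 g 2.6
```

Request:
{"name": "jog_arm", "arguments": {
  "motion": [
    [[0, 0, 0.0007, 0, 0, 0, 1], [0, 0, 0.0014, 0, 0, 0, 1], [0, 0, 0.0021, 0, 0, 0, 1], [0, 0, 0.0024, 0, 0, 0, 1], [0, 0, 0.0024, 0, 0, 0, 1]]
  ]
}}

```text
clock: 17.22
position: [0.6105, -0.095, 0.1754]
ee_rot: [-2.364, -2.069, 0.001]
force: [0.8, -0.2, 1.6]
width: 0.005
gripper_force: 0.5
```

```bash
python3 -c "
from h import *
st()"
```

```text
t 17.22 p [ 0.6105 -0.095   0.1754] rv [-2.364e+00 -2.069e+00  1.000e-03] F [ 0.8 -0.2  1.6] M [-0.12  0.06  0.02] w 0.005 g 0.5
```

Request:
{"name": "jog_arm", "arguments": {
  "motion": [
    [[0, 0, 0.0008, 0, 0, 0, 1], [0, 0, 0.0016, 0, 0, 0, 1], [0, 0, 0.0024, 0, 0, 0, 1], [0, 0, 0.003, 0, 0, 0, 1], [0, 0, 0.003, 0, 0, 0, 1]]
  ]
}}

```text
clock: 17.63
position: [0.6107, -0.0952, 0.1726]
ee_rot: [-2.364, -2.069, 0.0]
force: [-0.1, -0.0, 0.4]
width: 0.008
gripper_force: 0.4
```

```bash
python3 - <<'E'
from h import *
st();im=save('side','side2.png')
cv2.imwrite('pics/c7.png',cv2.resize(cv2.imread('pics/side2.png')[130:290,190:390],None,fx=4,fy=3.75,interpolation=cv2.INTER_CUBIC))
for q in ['long_pin','button_top']:
    for r in silhouettes(q,'side')[:2]: print(q,r['p'],r['pixel'],r['mask'].sum())
for dz in (.0957,.1467,.1747,.1817,.1724):print(dz,proj('side',[.6105,-.095,dz]).round(1))
E
```

```text
t 17.63 p [ 0.6107 -0.0952  0.1726] rv [-2.364 -2.069  0.   ] F [-0.1 -0.   0.4] M [-0.11  0.06 -0.03] w 0.008 g 0.4
long_pin 0.72 [279.1, 211.3] 541
button_top 0.35 [280.2, 213.1] 552
0.0957 [280.8 238.3]
0.1467 [279.8 212.9]
0.1747 [279.2 198.3]
0.1817 [279.1 194.6]
0.1724 [279.3 199.5]
```

```bash
python3 - <<'E'
from h import *
im=cv2.imread('pics/side2.png');g=cv2.cvtColor(im,cv2.COLOR_BGR2GRAY)
get_image('side')
r=silhouettes('long_pin','side')[0];ys,xs=np.where(r['mask']);print(ys.min(),ys.max())
for y in range(ys.min(),ys.max()+1):
    x=xs[ys==y];print(y,x.min(),x.max(),end=' | ')
print();print(g[185:245,279].tolist());print(g[185:245,275].tolist())
E
```

```text
198 240
198 280 284 | 199 279 285 | 200 271 286 | 201 270 286 | 202 270 287 | 203 270 287 | 204 270 286 | 205 270 286 | 206 271 286 | 207 271 287 | 208 271 287 | 209 271 287 | 210 271 287 | 211 271 287 | 212 270 287 | 213 270 287 | 214 270 287 | 215 270 287 | 216 270 287 | 217 270 287 | 218 271 286 | 219 271 285 | 220 272 285 | 221 273 284 | 222 274 284 | 223 274 283 | 224 274 283 | 225 274 283 | 226 275 283 | 227 275 283 | 228 275 283 | 229 275 283 | 230 275 283 | 231 275 284 | 232 275 284 | 233 276 284 | 234 276 284 | 235 276 284 | 236 276 284 | 237 276 284 | 238 276 284 | 239 277 283 | 240 279 281 | 
[124, 124, 124, 124, 124, 125, 124, 123, 123, 124, 123, 124, 123, 122, 122, 118, 111, 101, 84, 60, 38, 28, 26, 27, 27, 29, 27, 27, 28, 29, 29, 28, 29, 29, 29, 36, 58, 84, 99, 102, 102, 103, 103, 102, 103, 103, 103, 103, 103, 104, 102, 103, 101, 103, 113, 130, 150, 156, 150, 140]
[74, 72, 72, 72, 75, 74, 72, 72, 73, 74, 75, 78, 75, 74, 74, 75, 81, 77, 61, 42, 29, 28, 29, 26, 28, 29, 30, 29, 30, 30, 26, 28, 25, 31, 32, 48, 72, 88, 97, 103, 114, 128, 136, 131, 120, 116, 120, 123, 126, 130, 130, 131, 136, 143, 150, 157, 157, 147, 137, 131]
```

```bash
python3 - <<'E'
from h import *
for z in (.1467,.142,.138,.134,.13,.12):print(z,proj('side',[.6045,-.0802,z]).round(1),'plate front rim',proj('side',[.6105,-.095,.0957]).round(1))
s=cv2.imread('pics/side2.png');
import h
o=[r for r in silhouettes('long_pin','side')]
E
```

```text
0.1467 [279.9 217.1] plate front rim [280.8 238.3]
0.142 [280.  219.5] plate front rim [280.8 238.3]
0.138 [280.1 221.6] plate front rim [280.8 238.3]
0.134 [280.2 223.6] plate front rim [280.8 238.3]
0.13 [280.3 225.7] plate front rim [280.8 238.3]
0.12 [280.5 230.7] plate front rim [280.8 238.3]
```

Request:
{"name": "jog_arm", "arguments": {
  "motion": [
    [[0, 0, 0.0008, 0, 0, 0, 1], [0, 0, 0.0016, 0, 0, 0, 1], [0, 0, 0.0024, 0, 0, 0, 1], [0, 0, 0.003, 0, 0, 0, 1], [0, 0, 0.003, 0, 0, 0, 1]]
  ]
}}

```text
clock: 18.35
position: [0.6107, -0.0952, 0.1697]
ee_rot: [-2.364, -2.069, 0.0]
force: [-0.5, -0.7, 1.2]
width: 0.008
gripper_force: 0.5
```

Request:
{"name": "jog_arm", "arguments": {
  "motion": [
    [[0, 0, 0.0008, 0, 0, 0, 1], [0, 0, 0.0016, 0, 0, 0, 1], [0, 0, 0.0024, 0, 0, 0, 1], [0, 0, 0.003, 0, 0, 0, 1], [0, 0, 0.003, 0, 0, 0, 1]]
  ]
}}

```text
clock: 18.77
position: [0.6107, -0.0952, 0.1666]
ee_rot: [-2.364, -2.069, 0.0]
force: [-0.8, 0.4, 0.4]
width: 0.004
gripper_force: 0.5
```

Request:
{"name": "jog_arm", "arguments": {
  "motion": [
    [[0, 0, 0.0008, 0, 0, 0, 1], [0, 0, 0.0016, 0, 0, 0, 1], [0, 0, 0.0024, 0, 0, 0, 1], [0, 0, 0.003, 0, 0, 0, 1], [0, 0, 0.003, 0, 0, 0, 1]]
  ]
}}

```text
clock: 19.18
position: [0.6107, -0.0951, 0.1636]
ee_rot: [-2.364, -2.069, 0.0]
force: [-0.2, 0.3, 0.7]
width: 0.007
gripper_force: 0.3
```

Request:
{"name": "jog_arm", "arguments": {
  "motion": [
    [[0, 0, 0.0008, 0, 0, 0, 1], [0, 0, 0.0016, 0, 0, 0, 1], [0, 0, 0.002, 0, 0, 0, 1], [0, 0, 0.002, 0, 0, 0, 1]]
  ]
}}

```text
clock: 19.52
position: [0.6107, -0.0952, 0.1617]
ee_rot: [-2.364, -2.069, 0.0]
force: [0.5, 0.2, 1.0]
width: 0.005
gripper_force: 0.3
```

```bash
python3 - <<'E'
from h import *
st();g=cv2.cvtColor(save('side','side3.png'),cv2.COLOR_RGB2GRAY)
col=g[185:245,277:282].mean(1);d=np.where(col<60)[0]+185;print(d.min(),d.max())
for z in (.142,.138,.134,.13,.126,.122,.118,.114,.110,.105,.1,.0985):print(z,proj('side',[.6045,-.0802,z])[1].round(1),end=' ')
top=np.array([.6045,-.0802])
print('\ntopedge');
for z in (.17,.16,.15,.14,.13):print(z,proj('side',[.6105,-.095,z])[1].round(1),end=' ')
E
```

```text
t 19.52 p [ 0.6107 -0.0952  0.1617] rv [-2.364 -2.069  0.   ] F [0.5 0.2 1. ] M [-0.08  0.1   0.01] w 0.005 g 0.3
211 227
0.142 219.5 0.138 221.6 0.134 223.6 0.13 225.7 0.126 227.7 0.122 229.7 0.118 231.7 0.114 233.7 0.11 235.7 0.105 238.2 0.1 240.7 0.0985 241.4 
topedge
0.17 200.8 0.16 206.0 0.15 211.2 0.14 216.3 0.13 221.4
```

Request:
{"name": "jog_arm", "arguments": {
  "motion": [
    [[0, 0, 0.0007, 0, 0, 0, 1], [0, 0, 0.0014, 0, 0, 0, 1], [0, 0, 0.0021, 0, 0, 0, 1], [0, 0, 0.003, 0, 0, 0, 1], [0, 0, 0.003, 0, 0, 0, 1]]
  ]
}}

```text
clock: 19.98
position: [0.6107, -0.0952, 0.1586]
ee_rot: [-2.364, -2.069, 0.0]
force: [-0.0, -0.1, 0.3]
width: 0.002
gripper_force: 0.3
```

Request:
{"name": "jog_arm", "arguments": {
  "motion": [
    [[0, 0, 0.0007, 0, 0, 0, 1], [0, 0, 0.0014, 0, 0, 0, 1], [0, 0, 0.002, 0, 0, 0, 1], [0, 0, 0.002, 0, 0, 0, 1]]
  ]
}}

```text
clock: 20.32
position: [0.6108, -0.0952, 0.1567]
ee_rot: [-2.364, -2.069, 0.0]
force: [-0.2, -1.0, 1.1]
width: 0.003
gripper_force: 0.4
```

Request:
{"name": "jog_arm", "arguments": {
  "motion": [
    [[0, 0, 0.0007, 0, 0, 0, 1], [0, 0, 0.0014, 0, 0, 0, 1], [0, 0, 0.0021, 0, 0, 0, 1], [0, 0, 0.003, 0, 0, 0, 1], [0, 0, 0.003, 0, 0, 0, 1]]
  ]
}}

```text
clock: 20.73
position: [0.6107, -0.0952, 0.1536]
ee_rot: [-2.364, -2.069, 0.0]
force: [-0.6, 0.0, 0.2]
width: 0.004
gripper_force: 0.4
```

Request:
{"name": "jog_arm", "arguments": {
  "motion": [
    [[0, 0, 0.0007, 0, 0, 0, 1], [0, 0, 0.0014, 0, 0, 0, 1], [0, 0, 0.002, 0, 0, 0, 1], [0, 0, 0.002, 0, 0, 0, 1]]
  ]
}}

```text
clock: 21.07
position: [0.6107, -0.0952, 0.1517]
ee_rot: [-2.364, -2.069, 0.0]
force: [0.5, -0.1, 0.6]
width: 0.005
gripper_force: 0.4
```

```bash
python3 - <<'E'
from h import *
st();g=cv2.cvtColor(save('side','side4.png'),cv2.COLOR_RGB2GRAY)
col=g[185:245,277:282].mean(1);d=np.where(col<60)[0]+185;print(d.min(),d.max(),col[20:].round().astype(int).tolist())
E
```

```text
t 21.07 p [ 0.6107 -0.0952  0.1517] rv [-2.364 -2.069  0.   ] F [ 0.5 -0.1  0.6] M [-0.13 -0.    0.02] w 0.005 g 0.4
216 232 [117, 117, 117, 117, 115, 112, 110, 108, 104, 93, 71, 46, 33, 27, 27, 28, 28, 29, 28, 29, 28, 29, 27, 29, 30, 31, 37, 59, 85, 98, 102, 102, 103, 103, 109, 122, 138, 149, 147, 139]
```

Request:
{"name": "jog_arm", "arguments": {
  "motion": [
    [[0, 0, 0.0007, 0, 0, 0, 1], [0, 0, 0.0014, 0, 0, 0, 1], [0, 0, 0.0021, 0, 0, 0, 1], [0, 0, 0.003, 0, 0, 0, 1], [0, 0, 0.003, 0, 0, 0, 1]]
  ]
}}

```text
clock: 21.53
position: [0.6111, -0.0953, 0.1489]
ee_rot: [2.364, 2.068, 0.001]
force: [-0.3, 0.3, 2.4]
width: 0.002
gripper_force: 1.2
```

Request:
{"name": "jog_arm", "arguments": {
  "motion": [
    [[0, 0, 0.0007, 0, 0, 0, 1], [0, 0, 0.0014, 0, 0, 0, 1], [0, 0, 0.002, 0, 0, 0, 1], [0, 0, 0.002, 0, 0, 0, 1]]
  ]
}}

```text
clock: 21.87
position: [0.6108, -0.0952, 0.1467]
ee_rot: [-2.364, -2.069, -0.0]
force: [0.7, 0.2, -1.1]
width: 0.006
gripper_force: 0.0
```

```bash
python3 - <<'E'
from h import *
st();g=cv2.cvtColor(save('side','side5.png'),cv2.COLOR_RGB2GRAY)
col=g[185:255,277:282].mean(1);d=np.where(col<60)[0]+185;print(d.min(),d.max(),col[20:].round().astype(int).tolist())
E
```

```text
t 21.87 p [ 0.6108 -0.0952  0.1467] rv [-2.364 -2.069 -0.   ] F [ 0.7  0.2 -1.1] M [-0.1   0.08  0.01] w 0.006 g 0.0
218 234 [117, 117, 117, 117, 117, 114, 113, 112, 110, 108, 105, 95, 73, 48, 34, 27, 27, 26, 27, 27, 28, 28, 27, 26, 30, 28, 30, 29, 35, 54, 80, 95, 101, 103, 109, 120, 134, 146, 146, 139, 133, 131, 127, 118, 111, 111, 117, 122, 121, 115]
```

Request:
{"name": "jog_arm", "arguments": {
  "motion": [
    [[0, 0, 0.0007, 0, 0, 0, 1], [0, 0, 0.0014, 0, 0, 0, 1], [0, 0, 0.002, 0, 0, 0, 1], [0, 0, 0.002, 0, 0, 0, 1]]
  ]
}}

```text
clock: 22.25
position: [0.6106, -0.0951, 0.1445]
ee_rot: [-2.364, -2.069, 0.0]
force: [0.5, -0.0, 0.3]
width: 0.001
gripper_force: 0.3
```

Request:
{"name": "jog_arm", "arguments": {
  "motion": [
    [[0, 0, 0.0007, 0, 0, 0, 1], [0, 0, 0.0014, 0, 0, 0, 1], [0, 0, 0.002, 0, 0, 0, 1], [0, 0, 0.002, 0, 0, 0, 1]]
  ]
}}

```text
clock: 22.58
position: [0.6108, -0.0952, 0.1427]
ee_rot: [-2.364, -2.069, 0.0]
force: [-0.3, -0.1, 0.7]
width: 0.006
gripper_force: 0.5
```

Request:
{"name": "jog_arm", "arguments": {
  "motion": [
    [[0, 0, 0.0007, 0, 0, 0, 1], [0, 0, 0.0014, 0, 0, 0, 1], [0, 0, 0.002, 0, 0, 0, 1], [0, 0, 0.002, 0, 0, 0, 1]]
  ]
}}

```text
clock: 22.92
position: [0.6107, -0.0952, 0.1407]
ee_rot: [-2.364, -2.069, 0.0]
force: [0.0, -0.1, 1.2]
width: 0.002
gripper_force: 0.5
```

Request:
{"name": "jog_arm", "arguments": {
  "motion": [
    [[0, 0, 0.0007, 0, 0, 0, 1], [0, 0, 0.0014, 0, 0, 0, 1], [0, 0, 0.002, 0, 0, 0, 1], [0, 0, 0.002, 0, 0, 0, 1]]
  ]
}}

```text
clock: 23.25
position: [0.6107, -0.0952, 0.1387]
ee_rot: [-2.364, -2.069, 0.0]
force: [-0.2, 0.4, 0.9]
width: 0.003
gripper_force: 0.5
```

```bash
python3 - <<'E'
from h import *
st();g=cv2.cvtColor(save('side','side6.png'),cv2.COLOR_RGB2GRAY)
col=g[185:255,277:282].mean(1);d=np.where(col<60)[0]+185;print(d.min(),d.max(),col[20:].round().astype(int).tolist())
E
```

```text
t 23.25 p [ 0.6107 -0.0952  0.1387] rv [-2.364 -2.069  0.   ] F [-0.2  0.4  0.9] M [-0.11  0.01  0.04] w 0.003 g 0.5
185 237 [118, 117, 117, 117, 114, 114, 114, 113, 114, 113, 111, 109, 107, 106, 103, 91, 69, 45, 32, 27, 27, 25, 28, 29, 28, 28, 26, 29, 29, 30, 29, 31, 41, 65, 94, 116, 130, 138, 141, 138, 134, 132, 127, 118, 111, 111, 117, 122, 121, 116]
```

Request:
{"name": "jog_arm", "arguments": {
  "motion": [
    [[0, 0, 0.0007, 0, 0, 0, 1], [0, 0, 0.0014, 0, 0, 0, 1], [0, 0, 0.002, 0, 0, 0, 1], [0, 0, 0.002, 0, 0, 0, 1]]
  ]
}}

```text
clock: 23.63
position: [0.6107, -0.0951, 0.1367]
ee_rot: [-2.364, -2.069, 0.0]
force: [-0.1, -0.6, 0.8]
width: 0.005
gripper_force: 0.5
```

Request:
{"name": "jog_arm", "arguments": {
  "motion": [
    [[0, 0, 0.0007, 0, 0, 0, 1], [0, 0, 0.0014, 0, 0, 0, 1], [0, 0, 0.0014, 0, 0, 0, 1]]
  ]
}}

```text
clock: 23.88
position: [0.6107, -0.0952, 0.1352]
ee_rot: [-2.364, -2.069, 0.0]
force: [0.3, 0.2, 0.2]
width: 0.009
gripper_force: 0.4
```

Request:
{"name": "jog_arm", "arguments": {
  "motion": [
    [[0, 0, 0.0007, 0, 0, 0, 1], [0, 0, 0.0014, 0, 0, 0, 1], [0, 0, 0.0014, 0, 0, 0, 1]]
  ]
}}

```text
clock: 24.13
position: [0.6107, -0.0952, 0.1339]
ee_rot: [-2.364, -2.069, 0.0]
force: [0.6, -0.4, 0.5]
width: 0.003
gripper_force: 0.4
```

Request:
{"name": "jog_arm", "arguments": {
  "motion": [
    [[0, 0, 0.0007, 0, 0, 0, 1], [0, 0, 0.0014, 0, 0, 0, 1], [0, 0, 0.002, 0, 0, 0, 1], [0, 0, 0.002, 0, 0, 0, 1]]
  ]
}}

```text
clock: 24.47
position: [0.6111, -0.0957, 0.1322]
ee_rot: [2.364, 2.068, 0.0]
force: [0.6, -2.3, 3.3]
width: 0.006
gripper_force: 1.7
```

Request:
{"name": "jog_arm", "arguments": {
  "motion": [
    [[0, 0, 0.0007, 0, 0, 0, 1], [0, 0, 0.0014, 0, 0, 0, 1], [0, 0, 0.0014, 0, 0, 0, 1]]
  ]
}}

```text
clock: 24.72
position: [0.6111, -0.0955, 0.1307]
ee_rot: [2.364, 2.068, 0.0]
force: [1.4, -1.3, 5.0]
width: 0.003
gripper_force: 2.1
```

Request:
{"name": "jog_arm", "arguments": {
  "motion": [
    [[0, 0, 0.0005, 0, 0, 0, 1], [0, 0, 0.001, 0, 0, 0, 1], [0, 0, 0.001, 0, 0, 0, 1]]
  ]
}}

```text
clock: 24.97
position: [0.611, -0.0954, 0.1297]
ee_rot: [2.364, 2.068, 0.0]
force: [0.9, -2.3, 4.9]
width: 0.003
gripper_force: 2.5
```

```bash
python3 -c "
from h import *
st()"
```

```text
t 24.97 p [ 0.611  -0.0954  0.1297] rv [2.364 2.068 0.   ] F [ 0.9 -2.3  4.9] M [-0.54 -0.16 -0.04] w 0.003 g 2.5
```

Request:
{"name": "jog_arm", "arguments": {
  "motion": [
    [[0, 0, 0.0005, 0, 0, 0, 1], [0, 0, 0.001, 0, 0, 0, 1], [0, 0, 0.001, 0, 0, 0, 1]]
  ]
}}

```text
clock: 25.22
position: [0.6111, -0.0955, 0.1289]
ee_rot: [2.364, 2.068, 0.001]
force: [0.1, -3.0, 5.5]
width: 0.004
gripper_force: 2.8
```

```bash
python3 -c "
from h import *
st()
g=cv2.cvtColor(save('side','side7.png'),cv2.COLOR_RGB2GRAY)
col=g[185:255,277:282].mean(1);print(col[20:].round().astype(int).tolist())"
```

```text
t 25.22 p [ 0.6111 -0.0955  0.1289] rv [2.364e+00 2.068e+00 1.000e-03] F [ 0.1 -3.   5.5] M [-0.57 -0.08 -0.01] w 0.004 g 2.8
[118, 117, 118, 118, 118, 119, 117, 117, 115, 114, 114, 114, 114, 112, 110, 110, 110, 108, 104, 92, 69, 43, 32, 27, 25, 28, 28, 28, 29, 29, 28, 28, 27, 30, 33, 54, 91, 121, 134, 134, 134, 132, 127, 119, 112, 112, 117, 123, 121, 116]
```

Request:
{"name": "jog_arm", "arguments": {
  "motion": [
    [[0, 0, 0.0005, 0, 0, 0, 1], [0, 0, 0.001, 0, 0, 0, 1], [0, 0, 0.001, 0, 0, 0, 1]]
  ]
}}

```text
clock: 25.52
position: [0.6114, -0.0956, 0.1286]
ee_rot: [2.364, 2.068, 0.002]
force: [-1.6, -1.9, 12.1]
width: 0.001
gripper_force: 6.1
```

```bash
python3 -c "
from h import *
st()"
```

```text
t 25.52 p [ 0.6114 -0.0956  0.1286] rv [2.364e+00 2.068e+00 2.000e-03] F [-1.6 -1.9 12.1] M [-0.44  0.27 -0.02] w 0.001 g 6.1
```

Request:
{"name": "jog_arm", "arguments": {
  "motion": [
    [[0, 0, 0.0004, 0, 0, 0, 1], [0, 0, 0.0004, 0, 0, 0, 1], [0, 0, 0.0004, 0, 0, 0, 1]]
  ]
}}

```text
clock: 25.77
position: [0.6115, -0.0956, 0.1285]
ee_rot: [2.364, 2.068, 0.002]
force: [-1.9, -1.8, 15.2]
width: 0.003
gripper_force: 7.5
```

Request:
{"name": "jog_arm", "arguments": {
  "motion": [
    [[0, 0, -0.002, 0, 0, 0, 1], [0, 0, -0.003, 0, 0, 0, 1], [0, 0, -0.0045, 0, 0, 0, 1], [0, 0, -0.0045, 0, 0, 0, 1]]
  ]
}}

```text
clock: 26.1
position: [0.6109, -0.0952, 0.1319]
ee_rot: [2.364, 2.069, 0.0]
force: [1.4, -0.9, 4.5]
width: 0.004
gripper_force: 1.8
```

Request:
{"name": "jog_arm", "arguments": {
  "motion": [
    [[0, 0, -0.0015, 0, 0, 0, 1], [0, 0, -0.003, 0, 0, 0, 1], [0, 0, -0.003, 0, 0, 0, 1]]
  ]
}}

```text
clock: 26.35
position: [0.6107, -0.095, 0.1347]
ee_rot: [-2.364, -2.069, 0.0]
force: [0.3, -0.9, 2.5]
width: 0.004
gripper_force: 1.1
```

```bash
python3 -c "
from h import *
st()
g=cv2.cvtColor(save('side','side8.png'),cv2.COLOR_RGB2GRAY)
col=g[185:255,277:282].mean(1);print(col[20:].round().astype(int).tolist())"
```

```text
t 26.35 p [ 0.6107 -0.095   0.1347] rv [-2.364 -2.069  0.   ] F [ 0.3 -0.9  2.5] M [-0.37 -0.09  0.08] w 0.004 g 1.1
[118, 117, 118, 117, 117, 116, 114, 113, 114, 112, 112, 110, 110, 110, 108, 107, 106, 102, 95, 76, 52, 34, 29, 28, 26, 28, 30, 28, 28, 27, 28, 29, 29, 29, 34, 55, 91, 122, 134, 135, 133, 132, 128, 118, 111, 112, 117, 122, 121, 116]
```

Request:
{"name": "jog_arm", "arguments": {
  "motion": [
    [[0, 0, -0.015, 0, 0, 0, 1], [0, 0, -0.03, 0, 0, 0, 0.5], [0, 0, -0.03, 0, 0, 0, -0.1], [0, 0, -0.03, 0, 0, 0, -0.1], [0, 0, -0.03, 0, 0, 0, -0.1], [0, 0, -0.03, 0, 0, 0, -0.1], [0, 0, -0.03, 0, 0, 0, -0.1], [0, 0, -0.03, 0, 0, 0, -0.1]]
  ]
}}

```text
clock: 27.07
position: [0.6104, -0.0951, 0.1641]
ee_rot: [-2.364, -2.068, 0.001]
force: [0.4, 0.2, 0.0]
width: 0.462
gripper_force: 0.0
```

Request:
{"name": "jog_arm", "arguments": {
  "motion": [
    [[0, 0, 0.012, 0, 0, 0, -0.1], [0, 0, 0.03, 0, 0, 0, -0.1], [0, 0, 0.042, 0, 0, 0, -0.1], [0, 0, 0.05, 0, 0, 0, -0.1], [0, 0, 0.05, 0, 0, 0, 0.3], [0, 0, 0.05, 0, 0, 0, 0.5], [0, 0, 0.05, 0, 0, 0, 0.5], [0, 0, 0.05, 0, 0, 0, 0.5], [0, 0, 0.05, 0, 0, 0, 0.5], [0, 0, 0.05, 0, 0, 0, 0.5]]
  ],
  "force": 15
}}

```text
clock: 27.9
position: [0.611, -0.0953, 0.1154]
ee_rot: [2.364, 2.068, 0.001]
force: [-1.1, 0.4, 2.1]
width: 0.296
gripper_force: 15.0
```

```bash
python3 -c "
from h import *
st()"
```

```text
t 27.9 p [ 0.611  -0.0953  0.1154] rv [2.364e+00 2.068e+00 1.000e-03] F [-1.1  0.4  2.1] M [-0.11  0.44  0.04] w 0.296 g 15.0
```

Gripped, so I'll do a gentle lift test.

Request:
{"name": "jog_arm", "arguments": {
  "motion": [
    [[0, 0, -0.0007, 0, 0, 0, 0.5], [0, 0, -0.0014, 0, 0, 0, 0.5], [0, 0, -0.0018, 0, 0, 0, 0.5], [0, 0, -0.0018, 0, 0, 0, 0.5]]
  ]
}}

```text
clock: 28.23
position: [0.6107, -0.0952, 0.116]
ee_rot: [-2.364, -2.069, 0.001]
force: [2.2, -1.9, -8.2]
width: 0.3
gripper_force: 15.0
```

```bash
python3 -c "
from h import *
st()"
```

```text
t 28.23 p [ 0.6107 -0.0952  0.116 ] rv [-2.364e+00 -2.069e+00  1.000e-03] F [ 2.2 -1.9 -8.2] M [-0.37 -0.51 -0.  ] w 0.3 g 15.0
```

It resists the lift with about 8 N, so it's locked. Releasing and retreating.

Request:
{"name": "jog_arm", "arguments": {
  "motion": [
    [[0, 0, 0.0015, 0, 0, 0, 0.5], [0, 0, 0.0015, 0, 0, 0, 0.5], [0, 0, 0.001, 0, 0, 0, 0], [0, 0, 0.001, 0, 0, 0, -0.1], [0, 0, 0.001, 0, 0, 0, -0.1], [0, 0, -0.02, 0, 0, 0, -0.1], [0, 0, -0.055, 0, 0, 0, -0.1], [0, 0, -0.09, 0, 0, 0, -0.1], [0, 0, -0.11, 0, 0, 0, -0.1], [0, 0, -0.11, 0, 0, 0, -0.1]]
  ]
}}

```text
clock: 29.07
position: [0.6133, -0.0961, 0.2317]
ee_rot: [2.36, 2.065, 0.009]
force: [-0.2, -1.0, 0.1]
width: 0.549
gripper_force: 0.0
```

```bash
python3 - <<'E'
from h import *
st();get_image('wrist')
for q,z in [('button_top',.135),('jar_0',.066)]:
    for r in silhouettes(q,'wrist')[:3]: print(q,round(r['p'],2),np.round(r['pixel'],1),atz('wrist',r['pixel'],z).round(4))
get_image('top')
for q,z in [('short_pin',.1),('long_pin',.135),('jar_0',.066)]:
    for r in silhouettes(q,'top')[:3]: print(q,round(r['p'],2),np.round(r['pixel'],1),atz('top',r['pixel'],z).round(4))
g=cv2.cvtColor(save('side','side9.png'),cv2.COLOR_RGB2GRAY)
col=g[185:255,277:282].mean(1);print(col[20:].round().astype(int).tolist())
st()
E
```

```text
t 29.07 p [ 0.6133 -0.0961  0.2317] rv [2.36  2.065 0.009] F [-0.2 -1.   0.1] M [-0.14 -0.    0.02] w 0.549 g 0.0
button_top 0.75 [313.4 236.1] [ 0.6083 -0.0916  0.135 ]
jar_0 0.81 [332.5  13.3] [0.639  0.0475 0.066 ]
jar_0 0.46 [333.4 139.3] [ 0.6294 -0.0374  0.066 ]
jar_0 0.45 [334.5  80. ] [0.6352 0.0041 0.066 ]
short_pin 0.76 [458.1 245.9] [ 0.5004 -0.3745  0.1   ]
[165, 133, 112, 106, 105, 105, 104, 105, 105, 104, 105, 103, 104, 107, 111, 114, 110, 105, 94, 75, 51, 35, 28, 26, 27, 28, 29, 30, 29, 30, 29, 31, 35, 33, 36, 59, 97, 130, 141, 137, 133, 130, 126, 117, 110, 110, 117, 121, 120, 115]
t 29.47 p [ 0.6103 -0.0951  0.2255] rv [-2.363e+00 -2.068e+00  2.000e-03] F [-0.7 -0.1  0.1] M [-0.12  0.07  0.01] w 0.55 g 0.0
```

The pin is seated, the short pin is still standing, and all three jars were found. Handing in.

```bash
python3 -c "
from cell import *
print(sign_off())"
```

```text
the job is handed in; nothing more can be done
None
```

The keeper bar is swung over the jars to its stop and the long pin is locked through the fork. The button sprang back, the pin held an 8 N pull test, and the last pictures show the jars and short pin in place; the job was handed in at 29.5 s.

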